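Move a tag carrier over the end stop to the ready rail

TASK

In the launderette, slide the blue tag carrier along the grey-footed rail right up to its red end stop, lift it over and, keeping hold, bring it in over the free end of the blue-footed rail and lower it gently (no drop, no hard bearing down) onto that rail just inside its red end stop, letting it rest there a moment before going on. Then slide it along on that rail past the green sprung catch until the catch springs up behind it, so that it stays caught between the catch and the black buffer, without ramming the buffer to the end of its travel, and let go. The second rail's height and the place of its catch change each time, so feel for them; leave the yellow carrier and the things on the counter where they are.

Things in the scene. Friction and masses are not known exactly. Their poses are not given: they have to be found in the camera images.
- carrier: blue plastic tag carrier, 0.15 to 0.31 kg, at first hanging on rail A, its saddle 50 to 85 mm short of its stop. Origin: middle of its saddle roof's underside, which sits on the rail's top. z up, y along the rail. Saddle: upside-down U, 24 mm long in y, 28 mm over x; roof z 0 to 8 mm; two 4 mm cheeks down to z -14, 20 mm apart inside, for the 12 mm rail
- grip (a point): on the blue carrier's grip block, 45 mm above its origin. The block stands on the roof: 18 mm in x, 16 mm in y, z 8 to 58 mm above the origin; pinch it from above
- plate (a point): middle of the blue carrier's hanging tag plate, 117 mm below its origin: 6 mm thick in x, 56 mm wide in y, 52 mm high (z -91 to -143 mm). A 4 mm strap, 14 mm wide in y, joins it to the saddle down the -x side (x -10 to -14), so the carrier is a C open to +x: it goes on and off a rail over the free end, saddle above and plate below the rail
- other_carrier: yellow carrier of the same shape and same origin, hanging near the post of rail A, 90 mm or more from the blue one; not to be moved
- stand_a: first stand (rail A), fixed, grey foot plate 110 x 110 x 14 mm. Origin at the post's foot on the counter, z up. A round steel rail 12 mm thick runs level from the post along own +y for 240 mm, at x 0; its top line is at z 220 mm and yields about 1 mm per 4 N of down force. A red upright end stop closes its free end
- stop_a (a point): where rail A's top line meets the inner face of its end stop: a red upright block 12 mm wide, as the rail, and 6 mm thick (own y of the stand 234 to 240 mm), standing 12 mm above the rail's top line. It is rubber-mounted and yields 1 mm per 3 N. The saddle touches it when the carrier's origin is 12 mm short of this point
- stand_b: second stand (rail B), fixed, blue foot plate 110 x 110 x 14 mm. Origin at the post's foot, z up. A 12 mm rail runs level along own -y for 240 mm, at x 0, from a black clamp sleeve on the post. The rail's top line is NOT measured: anywhere from z 185 to 220 mm. The rail yields about 1 mm per 4 N of down force. It carries a yellow dock with green catch and black buffer
- end_b (a point): point on the counter straight below the outer face of rail B's end stop, a red block as on rail A (own y of the stand -234 to -240 mm). From there towards the post come: 69 mm or more of free rail, to set the carrier on; the catch; 20 mm of free rail; the buffer
- post_b (a point): top of rail B's post, z 204 mm. The dock's place along the rail is NOT measured: the catch's upright back face is 105 to 150 mm from the post axis. Buffer face: 28 mm wide, up to 14 mm above the rail's top; dock block behind it: up to 19 mm. The 24 mm saddle fits between catch and buffer only with the buffer pressed in 4 mm
- catch (a joint): how far the green catch is pressed down into the rail, m: 0 = up, 0.005 = level with the rail; a ramp 15 mm long, 5 mm high, with an upright back towards the buffer; springs up with 1.2 N plus 0.3 N per mm. A carrier slid on from the free end pushes it down with about 1 to 3 N along the rail; plastic slides on the rail with a friction of about 0.2
- buffer (a joint): how far the black buffer is pressed in along the stand's +y, m: 0 = fully out, 0.020 = end of its travel; 1.6 N plus 0.4 N per mm. A caught carrier keeps it pressed in about 0.004
- detergent: white detergent bottle, 68 mm wide, 150 mm high, on the counter between robot and rails; origin under its middle
- scoop_cup: orange measuring cup, 72 mm wide, 70 mm high, beyond the rails; origin under its middle
- stain_brush: brush lying on the counter, on the robot's side; origin under its middle

How it is judged:
By the outcome, as a careful person would: the job done as asked, in the order asked, and still so for the second after the job is handed in, with the robot touching nothing.
It also fails if it takes over 67 s, if anything falls off the work surface, if the arm or the gripper's body presses on something with over 40 N, if the wrist force passes 120 N, or if a joint passes its speed limit or range.

ROBOT

A 6-joint arm with a two-finger parallel gripper is mounted at the origin on the work surface. World frame = base frame: x ahead of the robot, y to its left, z up, the work surface at z = 0. Lengths are in m, angles in degrees, forces in N, time in s.
With the tool pointing down it reaches from about 0.3 to 0.75 m from the base axis. Payload 8.5 kg.
Tool frame: the origin (TCP) lies midway between the tips of the shut fingers; the grasp point (between the pads) lies 19 mm behind it (env.tcp_to_grasp is the z of the grasp point in the tool frame, in m); z points along the fingers, y is the line along which they close (so a half turn about z gives the same grasp; the last joint's range is limited). The gripper opens to 85 mm and grips with 20 to 120 N. Pads are 22 mm wide; open, the fingers measure 114 mm over their backs; the gripper's body (76 mm by 85 mm) begins 54 mm behind the grasp point. The pads swing forward as they close: fully open they stand 13 mm farther back than shut.
Start: joints at [-12.336, 21.807, 74.336, -0, 83.858, -12.336], TCP at [0.55, 0, 0.231] pointing down, gripper open.
Joint ranges: [-178.18, 178.18], [-50.72, 133.34], [12.68, 142.11], [-81.47, 261.47], [9.98, 163.14], [-165.26, 165.26]. Speed limits (degrees/s): [136.94, 136.94, 180, 180, 180, 180].

INTERFACE

Orientations are given as a 3x3 rotation matrix whose columns are the frame's x, y, z axes.
In Python, from rig import env, imaging, job, models gives the robot as it stands. The module is installed in compiled form; this text tells all that it offers.
- The arm moves only by the tool jog_arm, never from a script. Its argument "plan" is text: rows parted by semicolons, each of 7 numbers parted by spaces: the turn, a rotation vector about the tool's x, y, z in degrees, then the shift along the tool's x, y, z in cm, then the closure in counts, from 0 (fully open) to 255 (shut). In form: rx ry rz x y z claw; .... A call has 1 to 10 rows; each row shifts and turns the commanded pose from where the row before left it, along the tool's axes as they then stand; what a row does not reach is not made up. A row lasts 1/12 s, in which the tool goes at most 41.7 mm and 7.16 degrees, less where a joint would pass 70% of its speed; a pose out of reach is approached as far as the arm can. A call with a gripper value outside its range is refused whole. The fingers move at their own pace and stop on an object; "grip_force" is the grip in N (left out, the last holds). Time passes only in rows, so rows that do not move let the fingers close. It gives the time, the measured TCP pose, the force, the opening and the grip force at its end, in the units of the state.
- env.observe(): the state, without advancing time (a new reading comes with each control period).
- imaging.get_image(name): name is "scene" or "side" or "wrist"; returns a dict with "pixels" (384x512x3 uint8, red, green, blue), "depth" (384x512 float32, m along the optical axis (not along the pixel's ray), 0 where there is no reading), "fov_y" (degrees; the focal length in pixels is half the picture's height over the tangent of half this angle, whatever the lens; pixels are square), "cx", "cy" (the principal point, pixels), "distortion" ([k1, k2, p1, p2, k3] as OpenCV has them; the pictures are not rectified), "world_from_camera" (4x4, takes a point from camera to world coordinates). Camera axes: x right, y down, z forward; pixel columns grow to the right and rows downward; lengths in m; the calibration is good to about 2 mm. A picture is of the moment at which its call begins.
- job.close_job(): hands the job in; it is judged then, once.
Trained networks look in the newest picture that a camera, given by its name, has taken for a name from the list of things; names that differ only in an ending like _2 or _b are one class to them, and where a whole thing is asked for, a point or a joint stands for the part that bears it (a point fixed in the world has none). Each returns a list of dicts, best first, with "confidence" (0 to 1); they miss things now and then, are a little off and sometimes report something else, mostly with a low value. They report only what shows in the picture. A call takes as long as a camera call.
- models.outline_of(camera, query): "region" (384x512 bool, what is visible of it) and "bbox" ([centre column, centre row, width, height] in pixels, round what is visible of it).
- models.tip_of(camera, query): "at" ([column, row] in pixels: a listed point, or the origin of a listed thing).
The state is a dict: "time_s": time; "q": joint angles; "qvel": joint speeds; "joint_efforts": joint torques, N m; "position": TCP position; "tool_rot": TCP orientation; "ft_force": force on the tool from outside, world axes, zero at the start; "wrist_torque": the same for the moment, N m; "grip_width": finger opening in m; "gripper_force": force on a finger pad.
Only numpy, scipy, OpenCV 4.12 (cv2) and the standard library are available. Lean on these libraries where they do the work, as an engineer would, in place of code of your own. Each camera call takes 0.05 s, during which the arm holds its last target. There are 200 camera calls.

## Working session

There is one attempt and no reset: what is moved stays moved. The work goes in short steps, Python scripts to look and compute and a tool call to move; the robot and the scene stay as the last step left them, time stands still between calls to the robot, and variables do not carry over. Pictures are saved under pics/ and viewed, at most 10 in all, crops included, and the job is handed in when it is done.

Besides the shell and the picture viewer there is one more tool, called after "Request:" in YAML: its name, and indented under it one key for each argument. jog_arm: Moves the arm, as the interface text tells. Its arguments: {"type":"object","properties":{"plan":{"type":"string"},"grip_force":{"type":"number"}},"required":["plan"]}

```bash
mkdir -p pics; cat > h.py <<'E'
import numpy as np, cv2
from rig import env, imaging, job, models
def cam(n):
    im=imaging.get_image(n); p=im["pixels"]; f=p.shape[0]/2/np.tan(np.radians(im["fov_y"])/2)
    im["K"]=np.array([[f,0,im["cx"]],[0,f,im["cy"]],[0,0,1]]); return im
def ray(im,uv):
    d=np.array(im["distortion"],float)
    n=cv2.undistortPoints(np.array([[uv]],float),im["K"],d)[0,0]
    return np.array([n[0],n[1],1.])
def pt(im,uv,z=None):
    T=im["world_from_camera"]; r=T[:3,:3]@ray(im,uv); o=T[:3,3]
    if z is None:
        u,v=int(round(uv[0])),int(round(uv[1])); d=im["depth"][v-1:v+2,u-1:u+2]; d=d[d>0]
        return o+r*np.median(d) if d.size else None
    return o+r*(z-o[2])/r[2]
def proj(im,P):
    T=np.linalg.inv(im["world_from_camera"]); c=T[:3,:3]@np.asarray(P,float)+T[:3,3]
    return cv2.projectPoints(c[None],np.zeros(3),np.zeros(3),im["K"],np.array(im["distortion"],float))[0].ravel()
def cloud(im,mask):
    v,u=np.nonzero(mask&(im["depth"]>0)); d=im["depth"][v,u]
    n=cv2.undistortPoints(np.stack([u,v],1).astype(float)[:,None],im["K"],np.array(im["distortion"],float))[:,0]
    T=im["world_from_camera"]; return (np.c_[n,np.ones(len(n))]*d[:,None])@T[:3,:3].T+T[:3,3]
def save(im,name,crop=None,s=1):
    p=im["pixels"]
    if crop: p=p[crop[1]:crop[3],crop[0]:crop[2]]
    cv2.imwrite("pics/"+name,cv2.resize(p[:,:,::-1],None,fx=s,fy=s,interpolation=cv2.INTER_CUBIC))
E
cat > a.py <<'E'
from h import *
np.set_printoptions(precision=4,suppress=True)
ims={}
for c in("scene","side"):
    im=cam(c); ims[c]=im
    for q in("carrier","grip","plate","other_carrier","stand_a","stop_a","stand_b","end_b","post_b","catch","buffer","detergent","scoop_cup","stain_brush"):
        t=models.tip_of(c,q)[:2]
        print(c,q,[(np.round(x["at"],1),round(x["confidence"],2),pt(im,x["at"])) for x in t])
    print(im["world_from_camera"][:3])
a=np.hstack([cv2.resize(ims[c]["pixels"],(400,300)) for c in ims])
cv2.imwrite("pics/scene.png",ims["scene"]["pixels"][:,:,::-1].repeat(1,0)); cv2.imwrite("pics/side.png",ims["side"]["pixels"][:,:,::-1])
print(env.observe())
E
python3 a.py
```

```text
scene carrier [(array([202.2, 152.7]), 0.8, array([ 0.488 , -0.1439,  0.2299])), (array([353.2, 197.1]), 0.43, array([0.5088, 0.3539, 0.0273]))]
scene grip [(array([199.9, 141. ]), 0.55, array([ 0.482, -0.146,  0.279]))]
scene plate [(array([205. , 170.5]), 0.88, array([ 0.4828, -0.1465,  0.1274])), (array([355.6, 193. ]), 0.37, array([0.4975, 0.3614, 0.0359]))]
scene other_carrier [(array([159.4, 156.1]), 0.92, array([ 0.5057, -0.2738,  0.231 ]))]
scene stand_a [(array([352.5, 194.7]), 0.76, array([0.5015, 0.3515, 0.0308])), (array([159.7, 192.2]), 0.61, array([ 0.5131, -0.3104,  0.034 ]))]
scene stop_a [(array([220. , 145.8]), 0.93, array([ 0.277 , -0.1228,  0.0011])), (array([158.9, 154.9]), 0.2, array([ 0.5047, -0.2746,  0.2357]))]
scene stand_b [(array([352.5, 194.7]), 0.76, array([0.5015, 0.3515, 0.0308])), (array([159.7, 192.2]), 0.61, array([ 0.5131, -0.3104,  0.034 ]))]
scene end_b []
scene post_b [(array([365. , 164.3]), 0.76, array([0.5057, 0.3548, 0.2126]))]Traceback (most recent call last):
  File "a.py", line 7, in <module>
    t=models.tip_of(c,q)[:2]
      ~~~~~~~~~~~~~^^^^^
ValueError: it knows: carrier, detergent, end, grip, other_carrier, plate, post, scoop_cup, stain_brush, stand, stop
```

```bash
sed -i 's/"catch","buffer",//' a.py; python3 a.py
```

```text
scene carrier [(array([202. , 153.2]), 0.8, array([ 0.4895, -0.1444,  0.2293])), (array([140.7, 161.8]), 0.6, array([ 0.3861, -0.3998,  0.0352]))]
scene grip [(array([200.6, 143.9]), 0.63, array([ 0.4846, -0.1448,  0.2685]))]
scene plate [(array([200.4, 175.4]), 0.93, array([ 0.4851, -0.1645,  0.1017])), (array([139.5, 159.4]), 0.31, array([ 0.3851, -0.4012,  0.0484]))]
scene other_carrier [(array([160.2, 155.6]), 0.89, array([ 0.5046, -0.2713,  0.2322]))]
scene stand_a [(array([161.4, 193.2]), 0.92, array([ 0.5133, -0.3056,  0.0281])), (array([351.3, 195.2]), 0.85, array([0.5017, 0.348 , 0.0279]))]
scene stop_a [(array([221.6, 152.9]), 0.82, array([ 0.4737, -0.0863,  0.2124]))]
scene stand_b [(array([161.4, 193.2]), 0.92, array([ 0.5133, -0.3056,  0.0281])), (array([351.3, 195.2]), 0.85, array([0.5017, 0.348 , 0.0279]))]
scene end_b []
scene post_b [(array([363.3, 161.3]), 0.76, array([0.4974, 0.3498, 0.2165]))]
scene detergent [(array([140.3, 162.3]), 0.71, array([ 0.3885, -0.4008,  0.0354]))]
scene scoop_cup [(array([245.8, 277.7]), 0.97, array([0.8234, 0.0019, 0.0678]))]
scene st
[... 1516 characters left out ...]
392, 0.419 , 0.0187]))]
[[-0.9961 -0.0581  0.0659  0.4746]
 [-0.0879  0.6503 -0.7545  1.0292]
 [ 0.001  -0.7574 -0.6529  1.0415]]
{'time_s': 1.8, 'q': array([-12.335 ,  21.8076,  74.3364,  -0.0005,  83.8602, -12.3363]), 'qvel': array([ 0.0732,  0.0211, -0.0329, -0.0911, -0.0526,  0.0032]), 'joint_efforts': array([ -0.0014, -44.8333, -23.1466,  -0.0003,   0.0005,   0.    ]), 'position': array([0.55  , 0.    , 0.2313]), 'tool_rot': array([[-0.    ,  1.    , -0.0001],
       [ 1.    ,  0.    ,  0.    ],
       [ 0.    , -0.0001, -1.    ]]), 'ft_force': array([ 0.4417, -0.4496,  0.5169]), 'wrist_torque': array([ 0.0037, -0.0647,  0.0085]), 'gripper_force': 0.0, 'grip_width': 0.08540829605470639}
```

View pics/scene.png

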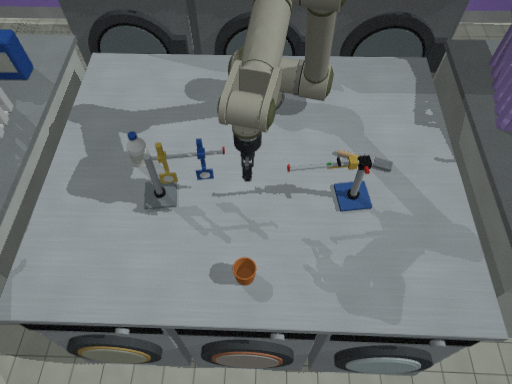

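View pics/side.png

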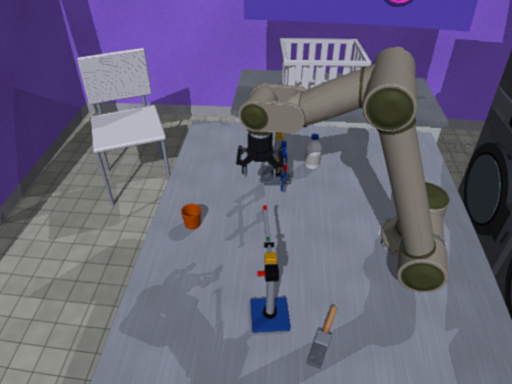

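The scene image shows the blue carrier at about (202,153) on rail A with its red stop at (223,151). Rail B runs from its red stop at (289,168) to its post at (363,161), with the dock at (350,161). The bottle is at (136,148), the cup at (245,270) and the brush at (375,162).

```bash
cat > b.py <<'E'
from h import *
np.set_printoptions(precision=4,suppress=True)
for c in("scene","side"):
    im=cam(c); hsv=cv2.cvtColor(im["pixels"],cv2.COLOR_RGB2HSV); H,S,V=cv2.split(hsv)
    cols={"red":((H<6)|(H>172)),"green":(H>45)&(H<85),"blue":(H>105)&(H<125),"yellow":(H>18)&(H<30)}
    for k,m in cols.items():
        m=m&(S>130)&(V>50)
        n,l,st,ce=cv2.connectedComponentsWithStats(m.astype(np.uint8))
        for i in range(1,n):
            if st[i,4]<3: continue
            P=cloud(im,l==i)
            if len(P)<3: continue
            md=np.median(P,0)
            if not(.25<md[0]<.75 and abs(md[1])<.5 and -.02<md[2]<.4): continue
            print(c,k,st[i],"med",md,"lo",np.percentile(P,5,0),"hi",np.percentile(P,95,0))
    if c=="scene":
        a=im["pixels"][125:220,125:235]; b=im["pixels"][125:220,280:390]
        cv2.imwrite("pics/crop1.png",cv2.resize(np.hstack([a,b])[:,:,::-1],None,fx=3.6,fy=3.6,interpolation=cv2.INTER_CUBIC))
E
python3 b.py
```

```text
scene red [223 147   1   7   7] med [ 0.4725 -0.0808  0.2253] lo [ 0.4687 -0.0822  0.2105] hi [ 0.4761 -0.0802  0.2363]
scene red [288 165   2   6   9] med [0.5279 0.1205 0.2223] lo [0.5231 0.1199 0.2112] hi [0.5312 0.1231 0.2256]
scene red [364 166   5   8  31] med [0.5213 0.358  0.2083] lo [0.5083 0.3525 0.2   ] hi [0.5289 0.3635 0.2122]
scene green [327 163   4   2   6] med [0.5091 0.2448 0.2158] lo [0.5078 0.2403 0.2134] hi [0.5104 0.2484 0.2196]
scene blue [128 132   8   8  55] med [ 0.3587 -0.4086  0.1507] lo [ 0.3456 -0.4202  0.1397] hi [ 0.3673 -0.3987  0.1541]
scene blue [196 139  17  40 229] med [ 0.4844 -0.1508  0.212 ] lo [ 0.4679 -0.1724  0.0927] hi [ 0.493  -0.1304  0.2782]
scene blue [334 182  38  29 687] med [0.5066 0.3456 0.0151] lo [0.45   0.304  0.0095] hi [0.5434 0.4037 0.0196]
scene yellow [156 143  21  40 225] med [ 0.5022 -0.2707  0.2092] lo [ 0.4861 -0.2927  0.0902] hi [ 0.5108 -0.2505  0.278 ]
scene yellow [348 156  10  13 113] med [0.5061 0.3165 0.2236] lo [0.4868 0.3054 0.1993] hi [0.5117 0.3288 0.2302]
scene yellow [331 167   6   1   6] med [0.5078 0.2617 
[... 876 characters left out ...]
280 172   7  19  64] med [ 0.477  -0.1487  0.125 ] lo [ 0.4636 -0.3114  0.0074] hi [ 0.4859 -0.1225  0.1364]
side blue [ 251  297   39   35 1013] med [0.4892 0.3711 0.0127] lo [0.4406 0.3107 0.0081] hi [0.5392 0.41   0.0164]
side yellow [276 133   7   8  44] med [ 0.4983 -0.2632  0.2264] lo [ 0.4867 -0.2797  0.2133] hi [ 0.509  -0.2585  0.2393]
side yellow [277 157   2   5   7] med [ 0.4977 -0.2566  0.1303] lo [ 0.4931 -0.2632  0.1268] hi [0.502  0.0043 0.316 ]
side yellow [277 168   3   4   9] med [ 0.4955 -0.2459  0.0779] lo [ 0.4925 -0.3288  0.0238] hi [ 0.4994 -0.2393  0.0944]
side yellow [265 252  12  13 129] med [0.4959 0.3254 0.222 ] lo [0.4828 0.3063 0.2076] hi [0.5089 0.3332 0.2253]
```

View pics/crop1.png

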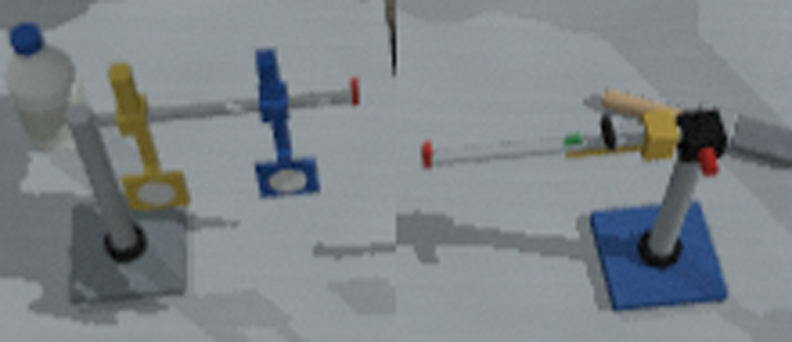

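The crop shows rail A going from the grey post to the red stop, with the blue carrier about 70 mm short of it. On rail B the order from the free end is red stop, green catch, black buffer disc, yellow block and black sleeve. I'll look at rail B from above first.

Request:
jog_arm:
  plan: "0 0 0 2 0 -3 0;0 0 0 3 0 -3 0;0 0 0 3 0 -3 0;0 0 0 3 0 -3 0;0 0 0 3 0 0 0;0 0 0 2 0 0 0;0 0 0 0 0 0 0;0 0 0 0 0 0 0"

```text
time_s: 2.57
position: [0.5498, 0.159, 0.3495]
tool_rot: [[-0.002, 1.0, -0.0], [1.0, 0.002, -0.0], [-0.0, -0.0, -1.0]]
ft_force: [-0.4, -0.5, -0.6]
grip_width: 0.0856
gripper_force: 0.0
```

```bash
cat > c.py <<'E'
from h import *
import sys
np.set_printoptions(precision=4,suppress=True)
im=cam("wrist"); save(im,sys.argv[1],s=1)
np.savez(""+sys.argv[1]+".npz",**{k:im[k] for k in("pixels","depth","K","distortion","world_from_camera")})
o=env.observe(); print(o["time_s"],o["position"],o["ft_force"],o["grip_width"]); print(im["world_from_camera"])
hsv=cv2.cvtColor(im["pixels"],cv2.COLOR_RGB2HSV); H,S,V=cv2.split(hsv)
cols={"red":((H<6)|(H>172)),"green":(H>45)&(H<85),"blue":(H>105)&(H<125),"yellow":(H>18)&(H<30),"black":(V<30)}
for k,m in cols.items():
    m=m&((S>130)&(V>50)) if k!="black" else m
    n,l,st,ce=cv2.connectedComponentsWithStats(m.astype(np.uint8))
    for i in range(1,n):
        if st[i,4]<25: continue
        P=cloud(im,l==i)
        if len(P)<10: continue
        print(k,st[i],"med",np.median(P,0),"lo",np.percentile(P,3,0),"hi",np.percentile(P,97,0))
E
python3 c.py w1.png
```

```text
2.6167 [0.55   0.1581 0.3494] [-0.5603 -0.5929  0.3654] 0.0854409807107394
[[ 1.      0.002   0.0003  0.5503]
 [ 0.0019 -0.945  -0.3269  0.2427]
 [-0.0004  0.3269 -0.945   0.4923]
 [ 0.      0.      0.      1.    ]]
red [226 213  12  11 108] med [0.5262 0.1219 0.2234] lo [0.5206 0.1179 0.2142] hi [0.531  0.1234 0.2252]
green [202  75  11  16 123] med [0.5078 0.2434 0.2163] lo [0.5045 0.237  0.2123] hi [0.5108 0.2489 0.2183]
blue [ 203    0   56   41 1755] med [0.5162 0.324  0.0143] lo [0.4806 0.3033 0.0125] hi [0.5476 0.3466 0.016 ]
blue [176   8  16  33 311] med [0.4492 0.318  0.0143] lo [0.4412 0.3003 0.0125] hi [0.4578 0.3361 0.0162]
blue [207 322   9  34 135] med [ 0.4793 -0.1275  0.1176] lo [ 0.4763 -0.1428  0.0851] hi [ 0.482  -0.123   0.1299]
yellow [173   0  12   8  65] med [0.489  0.3021 0.2134] lo [0.4864 0.3016 0.1999] hi [0.492  0.3026 0.223 ]
yellow [198   0  15   6  62] med [0.5083 0.3049 0.2024] lo [0.504  0.3043 0.1937] hi [0.5123 0.3066 0.2114]
black [140 306  18  26 215] med [0.5076 0.1563 0.3947] lo [0.5072 0.1499 0.3867] hi [0.5081 0.164  0.3999]
black [  25  325   46   59 1008] med [0.4886 0.1663 0.4194] lo [0.4833 0.1531 0.4123] hi [0.4908 0.1702 0.4316]
black [447 326  45  58 696] med [0.6117 0.1674 0.4209] lo [0.6101 0.1539 0.4128] hi [0.6183 0.1704 0.4315]
black [326 372   8  12  39] med [0.5694 0.1692 0.4311] lo [0.5682 0.168  0.4285] hi [0.5705 0.1702 0.4327]
black [182 375   6   9  27] med [0.5313 0.1691 0.4309] lo [0.5303 0.168  0.4297] hi [0.5318 0.1699 0.4322]
```

View pics/w1.png

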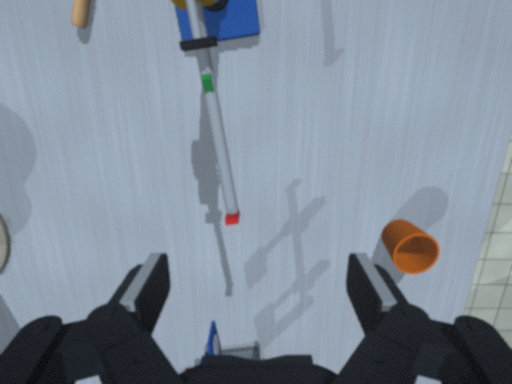

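The wrist view shows rail B's red stop at (232,218), the green catch at (208,83), the black buffer bar at (198,43), and the cup at (410,245). Next I'll fit rail B's line and height.

```bash
cat > d.py <<'E'
from h import *
np.set_printoptions(precision=4,suppress=True)
im=dict(np.load("w1.png.npz"))
H,S,V=cv2.split(cv2.cvtColor(im["pixels"],cv2.COLOR_RGB2HSV))
m=np.zeros(H.shape,bool); m[:260,150:270]=1
P=cloud(im,m); P=P[(P[:,2]>.17)&(P[:,2]<.26)]
R=P[(P[:,1]>.13)&(P[:,1]<.232)]
print(len(R),np.percentile(R[:,2],[5,50,90,97]))
for a in np.arange(.12,.30,.01):
    q=P[(P[:,1]>=a)&(P[:,1]<a+.01)]
    if len(q): print(round(a,3),len(q),q[:,0].min(),q[:,0].max(),q[q[:,2]>np.percentile(q[:,2],60)].mean(0),q[:,2].max())
k=np.polyfit(R[:,1],R[:,0],1); print(k,"yaw",np.degrees(np.arctan(-k[0])),"x at .12",np.polyval(k,.12))
E
python3 d.py
```

```text
1446 [0.2078 0.2114 0.2128 0.2132]
0.12 194 0.5183794386252617 0.5311633512762123 [0.5254 0.1221 0.2217] 0.2255697755113254
0.13 122 0.5167932763059854 0.5292558157897339 [0.5233 0.1346 0.2123] 0.21410525483836207
0.14 126 0.5150749534384574 0.5275943564137611 [0.5216 0.145  0.2124] 0.21394480867762755
0.15 126 0.5138039243695061 0.5266300941964277 [0.5205 0.1553 0.2124] 0.21361715581638024
0.16 135 0.5120907438738551 0.5251261435385812 [0.5188 0.1653 0.2125] 0.2136894248426946
0.17 139 0.5106011990882601 0.523572770375341 [0.5174 0.1746 0.2124] 0.21350276582882488
0.18 140 0.5094893375692955 0.5220018830597595 [0.5157 0.1845 0.2124] 0.2134587665809154
0.19 150 0.50781126369524 0.5205006941923449 [0.5144 0.1949 0.2124] 0.2141524911853835
0.2 152 0.506539451997171 0.5190644856435411 [0.5128 0.2053 0.2124] 0.21390350821386406
0.21 158 0.5053801883773572 0.5175606474383644 [0.5114 0.2147 0.2125] 0.2137284506123711
0.22 165 0.5032355260894781 0.516273688079071 [0.51   0.2246 0.2124] 0.21338873788983187
0.23 167 0.5020352208664591 0.5146969640156898 [0.5083 0.2362 0.2133] 0.21548987762023536
0.24 183 0.5009796335169368 0.5134396579462948 [0.5068 0.2464 0.2173] 0.21851372253338652
0.25 182 0.49883063669243677 0.512033636538588 [0.5057 0.2552 0.2124] 0.21363187611796436
0.26 273 0.4888596092475786 0.5106043725599381 [0.4979 0.2683 0.2213] 0.2283501917122116
0.27 379 0.48841648439515384 0.5170950076271019 [0.504  0.2731 0.2267] 0.228628350298953
0.28 219 0.49683443299324537 0.5074485030606914 [0.501  0.2851 0.2232] 0.22473704164165526
0.29 223 0.49521646767633126 0.505875772602718 [0.4994 0.2955 0.2232] 0.2247949632175001
[-0.1474  0.5436] yaw 8.384735742421906 x at .12 0.5258887402972505
```

Request:
jog_arm:
  plan: "0 0 0 -4 -1 0 0;0 0 0 -4 -1 0 0;0 0 0 -4 -1 0 0;0 0 0 -4 -1 0 0;0 0 0 -4 -1 0 0;0 0 -2 -4 -1 0 0;0 0 -3 -3 0 0 0;0 0 -4 -3 0 0 0;0 0 0 0 0 0 0;0 0 0 0 0 0 0"

```text
time_s: 3.45
position: [0.493, -0.1437, 0.3492]
tool_rot: [[-0.152, 0.988, -0.001], [0.988, 0.152, 0.0], [0.001, -0.001, -1.0]]
ft_force: [0.1, 0.2, -0.2]
grip_width: 0.0851
gripper_force: 0.0
```

```bash
python3 c.py w2.png
```

```text
3.5 [ 0.4931 -0.1424  0.3495] [ 0.1834  0.4187 -0.1481] 0.0850984515476459
[[ 0.9884  0.1441  0.0488  0.481 ]
 [ 0.1521 -0.9343 -0.3225 -0.0611]
 [-0.0009  0.3262 -0.9453  0.4921]
 [ 0.      0.      0.      1.    ]]
red [234 104  14   8 109] med [ 0.4699 -0.0815  0.2319] lo [ 0.4646 -0.0845  0.2177] hi [ 0.475  -0.079   0.2333]
blue [ 227  164   30   57 1301] med [ 0.4798 -0.1458  0.2572] lo [ 0.4675 -0.1588  0.2126] hi [ 0.4918 -0.1403  0.2788]
yellow [ 230  264   26   83 1326] med [ 0.4968 -0.2647  0.2499] lo [ 0.4849 -0.2782  0.2098] hi [ 0.5085 -0.2594  0.2784]
black [139 301  10  12  33] med [ 0.4506 -0.1459  0.3969] lo [ 0.4501 -0.1485  0.392 ] hi [ 0.451  -0.1413  0.3993]
black [141 306  17  26 185] med [ 0.4518 -0.154   0.3935] lo [ 0.4509 -0.1594  0.3847] hi [ 0.4528 -0.148   0.3995]
black [445 325  47  59 703] med [ 0.5529 -0.1261  0.4207] lo [ 0.551 -0.139  0.411] hi [ 0.5603 -0.1235  0.4312]
black [ 24 326  43  58 738] med [ 0.4315 -0.1447  0.4202] lo [ 0.4276 -0.1592  0.4125] hi [ 0.4333 -0.1416  0.4316]
black [327 373   7  11  30] med [ 0.511  -0.1306  0.4304] lo [ 0.5096 -0.1317  0.4289] hi [ 0.5119 -0.13    0.4325]
black [180 375   9   9  30] med [ 0.4731 -0.1366  0.4307] lo [ 0.4718 -0.1377  0.4292] hi [ 0.474  -0.1357  0.4323]
```

View pics/w2.png

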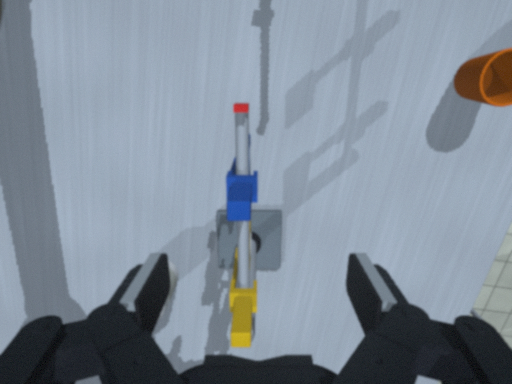

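The wrist view shows the blue carrier centred at about (241,192), rail A's stop at (241,107) and the yellow carrier at (242,300).

```bash
cat > e.py <<'E'
from h import *
np.set_printoptions(precision=4,suppress=True)
im=dict(np.load("w2.png.npz"))
H,S,V=cv2.split(cv2.cvtColor(im["pixels"],cv2.COLOR_RGB2HSV))
m=np.zeros(H.shape,bool); m[95:300,215:275]=1
P=cloud(im,m)
G=P[(P[:,2]>.274)&(P[:,1]>-.2)]; print("grip",len(G),G.min(0),G.max(0),G.mean(0))
Q=P[(P[:,2]>.224)&(P[:,2]<.24)&(P[:,1]>-.18)&(P[:,1]<-.1)];print("roof",Q.min(0),Q.max(0))
R=P[(P[:,2]>.205)&(P[:,2]<.225)&(((P[:,1]>-.123)&(P[:,1]<-.09))|((P[:,1]<-.165)&(P[:,1]>-.23)))]
k=np.polyfit(R[:,1],R[:,0],1); print(len(R),k,"yaw",np.degrees(np.arctan(-k[0])),[np.polyval(k,y) for y in(-.146,-.08)],np.percentile(R[:,2],[50,95]))
E
python3 e.py
```

```text
grip 518 [ 0.4702 -0.1613  0.2741] [ 0.4898 -0.1434  0.2799] [ 0.48   -0.1518  0.2778]
roof [ 0.465  -0.1649  0.224 ] [ 0.4948 -0.139   0.2399]
1002 [-0.1465  0.4578] yaw 8.331741859889318 [np.float64(0.4792149304691264), np.float64(0.46954922656049697)] [0.2192 0.2209]
```

Request:
jog_arm:
  plan: "0 0 0.4 -0.8 -1.4 0 0;0 0 0 0 0 -0.0 0;0 0 0 0 0 3 0;0 0 0 0 0 3 0;0 0 0 0 0 2.5 0;0 0 0 0 0 1.8 0;0 0 0 0 0 0 0;0 0 0 0 0 0 120;0 0 0 0 0 0 180"
  grip_force: 40

```text
time_s: 4.25
position: [0.4817, -0.1514, 0.2482]
tool_rot: [[-0.15, 0.989, 0.002], [0.989, 0.15, -0.001], [-0.001, 0.002, -1.0]]
ft_force: [-0.4, 0.1, -0.3]
grip_width: 0.0641
gripper_force: 0.0
```

Request:
jog_arm:
  plan: "0 0 0 0 0 0 255;0 0 0 0 0 0 255;0 0 0 0 0 0 255;0 0 0 0 0 0 255;0 0 0 0 0 0 255;0 0 0 0 0 0 255"
  grip_force: 60

```text
time_s: 4.75
position: [0.4812, -0.1517, 0.2471]
tool_rot: [[-0.149, 0.989, 0.001], [0.989, 0.149, -0.0], [-0.0, 0.001, -1.0]]
ft_force: [-0.0, 0.2, 2.8]
grip_width: 0.0171
gripper_force: 60.7
```

```bash
python3 c.py w3.png | egrep -v black; python3 -c "
from rig import env;o=env.observe();print(o['position'],o['tool_rot'],o['wrist_torque'])"
```

```text
4.8 [ 0.4812 -0.1517  0.247 ] [0.097  0.7365 2.9897] 0.016880809141277698
[[ 0.9887  0.1412  0.0495  0.4691]
 [ 0.1497 -0.9344 -0.3233 -0.0689]
 [ 0.0006  0.3271 -0.945   0.3899]
 [ 0.      0.      0.      1.    ]]
red [243 104  23  14 307] med [ 0.4695 -0.0818  0.2314] lo [ 0.4645 -0.0851  0.2188] hi [ 0.4746 -0.0791  0.2328]
blue [ 233  178   49  127 4072] med [ 0.4805 -0.145   0.2607] lo [ 0.4683 -0.1576  0.2072] hi [ 0.4918 -0.1396  0.2781]
yellow [238 307   7  50 172] med [ 0.4855 -0.2672  0.1824] lo [ 0.4841 -0.2687  0.1511] hi [ 0.487  -0.262   0.2084]
[ 0.48118362 -0.15165628  0.24702209] [[-1.49503766e-01  9.88760980e-01  5.90653181e-04]
 [ 9.88761066e-01  1.49503981e-01 -3.38473014e-04]
 [-4.22973911e-04  5.33411878e-04 -9.99999768e-01]] [ 0.01079459  0.04175638 -0.02798855]
```

View pics/w3.png

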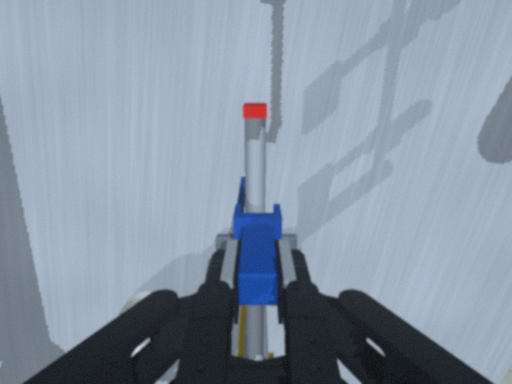

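The picture shows the block gripped between the pads at (258,240), with 60 mm of clear rail up to the red stop at (255,110). Now I'll lift slightly to unload the rail and slide towards the stop.

Request:
jog_arm:
  plan: "0 0 0 0 0 -0.07 255;0 0 0.3 1 0 0 255;0 0 0 1 0 0 255;0 0 0 1 0 0 255;0 0 0 0.8 0 0 255;0 0 0 0.7 0 0 255;0 0 0 0.3 0 0 255;0 0 0 0 0 0 255;0 0 0 0 0 0 255"

```text
time_s: 5.55
position: [0.474, -0.1036, 0.2474]
tool_rot: [[-0.145, 0.989, -0.0], [0.989, 0.145, 0.001], [0.001, -0.0, -1.0]]
ft_force: [-0.4, 0.5, 1.0]
grip_width: 0.0168
gripper_force: 60.6
```

Small steps until contact.

Request:
jog_arm:
  plan: "0 0 0 0.2 0 0 255;0 0 0 0.2 0 0 255;0 0 0 0.1 0 0 255;0 0 0 0 0 0 255;0 0 0 0 0 0 255"

```text
time_s: 5.97
position: [0.4734, -0.0991, 0.2474]
tool_rot: [[-0.144, 0.99, -0.0], [0.99, 0.144, 0.0], [0.0, 0.0, -1.0]]
ft_force: [-0.4, -0.3, 1.3]
grip_width: 0.0171
gripper_force: 60.6
```

Request:
jog_arm:
  plan: "0 0 0 0.1 0 0 255;0 0 0 0.1 0 0 255;0 0 0 0 0 0 255;0 0 0 0 0 0 255"

```text
time_s: 6.3
position: [0.4731, -0.0971, 0.2474]
tool_rot: [[-0.144, 0.99, 0.0], [0.99, 0.144, 0.0], [0.0, 0.0, -1.0]]
ft_force: [-0.4, -0.9, 0.6]
grip_width: 0.0173
gripper_force: 60.7
```

Request:
jog_arm:
  plan: "0 0 0 0.1 0 0 255;0 0 0 0.1 0 0 255;0 0 0 0 0 0 255;0 0 0 0 0 0 255"

```text
time_s: 6.63
position: [0.4728, -0.0953, 0.2475]
tool_rot: [[-0.144, 0.99, 0.0], [0.99, 0.144, -0.0], [-0.0, 0.0, -1.0]]
ft_force: [1.3, -3.1, 0.5]
grip_width: 0.0171
gripper_force: 60.7
```

Request:
jog_arm:
  plan: "0 0 0 -0.1 0 -0.1 255;0 0 0 0 0 -0.8 255;0 0 0 0 0 -1 255;0 0 0 0 0 -0.3 255;0 0 0 0.5 0 0 255;0 0 0 1 0 0 255;0 0 0 1.5 0 0 255;0 0 0 1.5 0 0 255;0 0 0 1.0 0 0 255;0 0 0 0.6 0 0 255"

```text
time_s: 7.47
position: [0.4635, -0.0341, 0.2691]
tool_rot: [[-0.146, 0.989, -0.001], [0.989, 0.146, 0.001], [0.001, -0.001, -1.0]]
ft_force: [0.6, -0.2, -2.2]
grip_width: 0.017
gripper_force: 60.2
```

Request:
jog_arm:
  plan: "0 0 0 1 1.2 0 255;0 0 0 1.1 1.5 0 255;0 0 0 1.1 1.5 0 255;0 0 0 1.1 1.5 0 255;0 0 0 1.1 1.5 0 255;0 0 0 1.1 1.2 0 255;0 0 0 0 0 0 255;0 0 0 0 0 0 255;0 0 0 0 0 0 255"

```text
time_s: 8.22
position: [0.5375, 0.0405, 0.2692]
tool_rot: [[-0.144, 0.99, -0.001], [0.99, 0.144, -0.0], [-0.0, -0.001, -1.0]]
ft_force: [0.2, 0.3, -3.7]
grip_width: 0.017
gripper_force: 60.1
```

```bash
python3 c.py w4.png | egrep -v black; python3 -c "
from rig import env;o=env.observe();print(o['position'],o['tool_rot'],o['wrist_torque'])"
```

```text
8.2667 [0.5374 0.0403 0.2693] [ 1.1251  0.4781 -2.8148] 0.01701202397719328
[[ 0.9895  0.1369  0.0465  0.526 ]
 [ 0.1446 -0.9351 -0.3234  0.1232]
 [-0.0008  0.3268 -0.9451  0.412 ]
 [ 0.      0.      0.      1.    ]]
red [247  84  19  10 173] med [0.5254 0.1199 0.2244] lo [0.5204 0.1174 0.2232] hi [0.5303 0.1225 0.2255]
red [140 338  11  13  64] med [ 0.4672 -0.0792  0.2233] lo [ 0.464  -0.081   0.2156] hi [0.5016 0.0419 0.3344]
blue [ 234  144   48  161 4562] med [0.5366 0.047  0.2767] lo [0.5246 0.033  0.1503] hi [0.5477 0.0535 0.3001]
[0.53743824 0.04028758 0.26931946] [[-1.43964803e-01  9.89582690e-01 -4.84485965e-04]
 [ 9.89582807e-01  1.43964756e-01 -1.30239988e-04]
 [-5.91343339e-05 -4.98188956e-04 -9.99999874e-01]] [-0.00889578 -0.00827809  0.00088043]
```

View pics/w4.png

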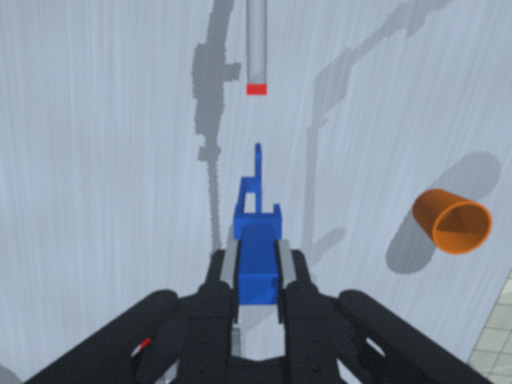

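The view shows the carrier block at (257,260) and the plate at (258,150), both lined up with rail B and its stop at (257,90). I'll go in over the free end now.

Request:
jog_arm:
  plan: "0 0 0 1 0 0 255;0 0 0 1.5 0 0 255;0 0 0 2 0 0 255;0 0 0 2 0 0 255;0 0 0 1.7 0 0 255;0 0 0 1.2 0 0 255;0 0 0 0.8 0 0 255;0 0 0 0 0 0 255;0 0 0 0 0 0 255"

```text
time_s: 9.02
position: [0.5231, 0.1414, 0.2694]
tool_rot: [[-0.145, 0.989, 0.0], [0.989, 0.145, -0.0], [-0.0, 0.0, -1.0]]
ft_force: [0.6, -1.1, -2.2]
grip_width: 0.017
gripper_force: 60.2
```

```bash
python3 c.py w5.png | egrep -v black; python3 - <<'E'
from rig import env
import numpy as np
from h import *
print(env.observe()['position'])
E
```

```text
9.0667 [0.5232 0.141  0.2694] [ 0.4833  0.477  -2.7293] 0.016468485228094933
[[ 0.9895  0.1368  0.0474  0.5115]
 [ 0.1448 -0.9351 -0.3236  0.2242]
 [ 0.      0.3271 -0.945   0.4122]
 [ 0.      0.      0.      1.    ]]
green [249  35  13  27 319] med [0.5074 0.2432 0.2158] lo [0.5038 0.2366 0.2123] hi [0.5109 0.2492 0.2183]
blue [209   0  36  13 446] med [0.4652 0.3003 0.014 ] lo [0.4465 0.2941 0.0101] hi [0.4838 0.3073 0.0159]
blue [266   0  39  13 470] med [0.5295 0.31   0.014 ] lo [0.5096 0.3032 0.0115] hi [0.5499 0.3168 0.0157]
blue [ 233  178   49  127 4059] med [0.5223 0.1481 0.2822] lo [0.5102 0.1358 0.2056] hi [0.5336 0.1534 0.3004]
[0.52323999 0.14104018 0.26941698]
```

View pics/w5.png

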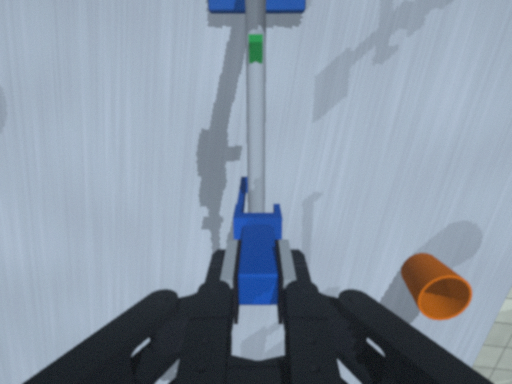

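The view shows the saddle straddling rail B at col 257, with the catch ahead at (256,48). I'll lower it in fine steps near contact.

Request:
jog_arm:
  plan: "0 0 0 0 0 0.6 255;0 0 0 0 0 0.7 255;0 0 0 0 0 0.6 255;0 0 0 0 0 0.3 255;0 0 0 0 0 0.2 255;0 0 0 0 0 0.1 255;0 0 0 0 0 0 255;0 0 0 0 0 0 255"

```text
time_s: 9.73
position: [0.5232, 0.1416, 0.2446]
tool_rot: [[-0.144, 0.99, 0.0], [0.99, 0.144, -0.0], [-0.0, 0.0, -1.0]]
ft_force: [-0.0, 0.3, -2.3]
grip_width: 0.0171
gripper_force: 60.1
```

Request:
jog_arm:
  plan: "0 0 0 0 0 0.06 255;0 0 0 0 0 0.06 255;0 0 0 0 0 0.06 255;0 0 0 0 0 0 255;0 0 0 0 0 0 255"

```text
time_s: 10.15
position: [0.5231, 0.1416, 0.2426]
tool_rot: [[-0.144, 0.99, -0.0], [0.99, 0.144, 0.0], [0.0, -0.0, -1.0]]
ft_force: [-0.5, -0.7, -2.4]
grip_width: 0.0168
gripper_force: 60.1
```

Request:
jog_arm:
  plan: "0 0 0 0 0 0.05 255;0 0 0 0 0 0.05 255;0 0 0 0 0 0.05 255;0 0 0 0 0 0 255;0 0 0 0 0 0 255"

```text
time_s: 10.57
position: [0.5231, 0.1416, 0.2411]
tool_rot: [[-0.144, 0.99, -0.0], [0.99, 0.144, -0.0], [0.0, -0.0, -1.0]]
ft_force: [0.9, -0.7, -3.8]
grip_width: 0.0171
gripper_force: 60.1
```

Request:
jog_arm:
  plan: "0 0 0 0 0 0.04 255;0 0 0 0 0 0 255;0 0 0 0 0 0 255"

```text
time_s: 10.82
position: [0.5231, 0.1416, 0.2407]
tool_rot: [[-0.144, 0.99, -0.0], [0.99, 0.144, 0.0], [0.0, -0.0, -1.0]]
ft_force: [0.3, 1.1, -3.6]
grip_width: 0.0171
gripper_force: 60.1
```

Request:
jog_arm:
  plan: "0 0 0 0 0 0.04 255;0 0 0 0 0 0 255;0 0 0 0 0 0 255"

```text
time_s: 11.07
position: [0.5231, 0.1416, 0.2403]
tool_rot: [[-0.144, 0.99, -0.0], [0.99, 0.144, 0.0], [0.0, -0.0, -1.0]]
ft_force: [-0.1, 0.3, -2.4]
grip_width: 0.0169
gripper_force: 60.1
```

Request:
jog_arm:
  plan: "0 0 0 0 0 0.04 255;0 0 0 0 0 0 255;0 0 0 0 0 0 255"

```text
time_s: 11.32
position: [0.5231, 0.1416, 0.2399]
tool_rot: [[-0.144, 0.99, 0.0], [0.99, 0.144, 0.0], [-0.0, 0.0, -1.0]]
ft_force: [-0.2, -0.0, -3.0]
grip_width: 0.0171
gripper_force: 60.1
```

Request:
jog_arm:
  plan: "0 0 0 0 0 0.04 255;0 0 0 0 0 0 255;0 0 0 0 0 0 255"

```text
time_s: 11.57
position: [0.5232, 0.1416, 0.2396]
tool_rot: [[-0.144, 0.99, 0.0], [0.99, 0.144, 0.0], [-0.0, 0.0, -1.0]]
ft_force: [-0.1, 0.3, -2.1]
grip_width: 0.0173
gripper_force: 60.1
```

Request:
jog_arm:
  plan: "0 0 0 0 0 0.02 255;0 0 0 0 0 0 255;0 0 0 0 0 0 255"

```text
time_s: 11.82
position: [0.5232, 0.1416, 0.2394]
tool_rot: [[-0.144, 0.99, 0.0], [0.99, 0.144, -0.0], [-0.0, 0.0, -1.0]]
ft_force: [-0.0, 0.1, -2.1]
grip_width: 0.0169
gripper_force: 60.2
```

Request:
jog_arm:
  plan: "0 0 0 0 0 0.03 255;0 0 0 0 0 0 255;0 0 0 0 0 0 255"

```text
time_s: 12.07
position: [0.5232, 0.1416, 0.2392]
tool_rot: [[-0.144, 0.99, 0.0], [0.99, 0.144, 0.0], [-0.0, 0.0, -1.0]]
ft_force: [-0.4, 0.0, -0.1]
grip_width: 0.0173
gripper_force: 60.3
```

Request:
jog_arm:
  plan: "0 0 0 0 0 0.03 255;0 0 0 0 0 0 255;0 0 0 0 0 0 255"

```text
time_s: 12.32
position: [0.5232, 0.1416, 0.2389]
tool_rot: [[-0.144, 0.99, 0.0], [0.99, 0.144, 0.0], [-0.0, 0.0, -1.0]]
ft_force: [-0.7, 0.3, 0.5]
grip_width: 0.0172
gripper_force: 60.5
```

Request:
jog_arm:
  plan: "0 0 0 0 0 0.03 255;0 0 0 0 0 0 255;0 0 0 0 0 0 255"

```text
time_s: 12.57
position: [0.5232, 0.1415, 0.2386]
tool_rot: [[-0.144, 0.99, 0.0], [0.99, 0.144, -0.0], [-0.0, 0.0, -1.0]]
ft_force: [-0.6, -0.3, 2.0]
grip_width: 0.0171
gripper_force: 60.7
```

Contact: I'll let it rest, then slide.

Request:
jog_arm:
  plan: "0 0 0 0 0 0 255;0 0 0 0 0 0 255;0 0 0 0 0 0 255;0 0 0 0 0 0 255;0 0 0 0 0 0 255;0 0 0 0 0 0 255;0 0 0 0 0 0 255;0 0 0 0 0 0 255;0 0 0 0 0 0 255;0 0 0 0 0 0 255"

```text
time_s: 13.4
position: [0.5232, 0.1416, 0.2384]
tool_rot: [[-0.144, 0.99, 0.0], [0.99, 0.144, 0.0], [-0.0, 0.0, -1.0]]
ft_force: [-0.5, -0.5, 2.5]
grip_width: 0.017
gripper_force: 60.7
```

Request:
jog_arm:
  plan: "0 0 0 0 0 0 255;0 0 0 0 0 0 255;0 0 0 0.4 0 0 255;0 0 0 0.8 0 0 255;0 0 0 1 0 0 255;0 0 0 1 0 0 255;0 0 0 1 0 0 255;0 0 0 1 0 0 255;0 0 0 1 0 0 255;0 0 0 0.5 0 0 255"

```text
time_s: 14.23
position: [0.5131, 0.2095, 0.2384]
tool_rot: [[-0.146, 0.989, -0.0], [0.989, 0.146, 0.0], [0.0, 0.0, -1.0]]
ft_force: [0.9, -1.5, 2.8]
grip_width: 0.0171
gripper_force: 60.9
```

Request:
jog_arm:
  plan: "0 0 0 0.5 0 0 255;0 0 0 0.5 0 0 255;0 0 0 0.5 0 0 255;0 0 0 0 0 0 255;0 0 0 0 0 0 255"

```text
time_s: 14.65
position: [0.5112, 0.2232, 0.2384]
tool_rot: [[-0.145, 0.989, -0.0], [0.989, 0.145, 0.001], [0.001, -0.0, -1.0]]
ft_force: [-1.0, 1.4, 3.2]
grip_width: 0.017
gripper_force: 60.9
```

Request:
jog_arm:
  plan: "0 0 0 0.5 0 0 255;0 0 0 0.5 0 0 255;0 0 0 0.5 0 0 255;0 0 0 0.5 0 0 255;0 0 0 0.5 0 0 255;0 0 0 0.5 0 0 255;0 0 0 0.4 0 0 255;0 0 0 0 0 0 255;0 0 0 0 0 0 255"

```text
time_s: 15.4
position: [0.5062, 0.2571, 0.2384]
tool_rot: [[-0.145, 0.989, -0.0], [0.989, 0.145, 0.001], [0.001, 0.0, -1.0]]
ft_force: [0.4, 1.2, 2.8]
grip_width: 0.0174
gripper_force: 61.0
```

Request:
jog_arm:
  plan: "0 0 0 0.2 0 0 255;0 0 0 0.2 0 0 255;0 0 0 0.2 0 0 255;0 0 0 0.1 0 0 255;0 0 0 0 0 0 255;0 0 0 0 0 0 255"

```text
time_s: 15.9
position: [0.5054, 0.263, 0.2384]
tool_rot: [[-0.144, 0.99, -0.0], [0.99, 0.144, -0.0], [-0.0, -0.0, -1.0]]
ft_force: [-0.1, -3.6, 3.7]
grip_width: 0.0166
gripper_force: 61.0
```

Request:
jog_arm:
  plan: "0 0 0 0.1 0 0 255;0 0 0 0.1 0 0 255;0 0 0 0.1 0 0 255;0 0 0 0 0 0 255;0 0 0 0 0 0 255"

```text
time_s: 16.32
position: [0.505, 0.2659, 0.2384]
tool_rot: [[-0.144, 0.99, -0.0], [0.99, 0.144, -0.001], [-0.001, -0.0, -1.0]]
ft_force: [1.2, -4.1, 3.1]
grip_width: 0.0168
gripper_force: 61.0
```

```bash
python3 - <<'E'
from h import *
im=cam("side"); save(im,"s6.png",(225,180,305,300),5)
im=cam("scene"); 
H,S,V=cv2.split(cv2.cvtColor(im["pixels"],cv2.COLOR_RGB2HSV))
m=(H>45)&(H<85)&(S>110)&(V>50); m[:, :300]=0; print("scene green",np.argwhere(m)[:,::-1].tolist())
a=cv2.imread("pics/s6.png"); b=cv2.resize(im["pixels"][130:210,285:385,::-1],None,fx=4,fy=4,interpolation=cv2.INTER_CUBIC)
b=cv2.copyMakeBorder(b,0,600-b.shape[0],0,0,cv2.BORDER_CONSTANT); cv2.imwrite("pics/s6c.png",np.hstack([a,b]))
print(env.observe()["ft_force"])
E
```

```text
scene green [[329, 163], [330, 163], [327, 164], [328, 164], [329, 164], [330, 164]]
[ 0.5950689  -4.80534399  2.41345474]
```

View pics/s6c.png

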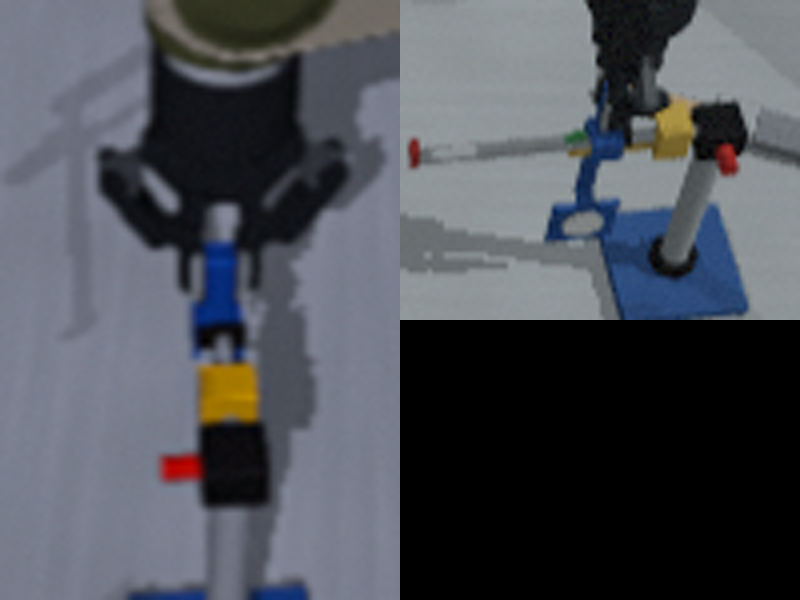

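The scene crop shows the green catch standing clear of the saddle, on its free-end side, at about (328,164). I'll back off gently to feel that it holds.

Request:
jog_arm:
  plan: "0 0 0 -0.1 0 -0.02 255;0 0 0 -0.1 0 -0.02 255;0 0 0 -0.1 0 0 255;0 0 0 0 0 0 255;0 0 0 0 0 0 255"

```text
time_s: 16.83
position: [0.5054, 0.2633, 0.2387]
tool_rot: [[-0.144, 0.99, -0.0], [0.99, 0.144, 0.0], [0.0, -0.0, -1.0]]
ft_force: [1.2, -2.8, 1.4]
grip_width: 0.017
gripper_force: 60.9
```

Request:
jog_arm:
  plan: "0 0 0 -0.1 0 0 255;0 0 0 -0.05 0 0 255;0 0 0 0 0 0 255;0 0 0 0 0 0 255"

```text
time_s: 17.17
position: [0.5055, 0.2623, 0.2388]
tool_rot: [[-0.145, 0.989, -0.0], [0.989, 0.145, 0.001], [0.001, 0.0, -1.0]]
ft_force: [0.1, 1.5, 1.5]
grip_width: 0.0168
gripper_force: 60.8
```

The force flipped from −2.8 to +1.5 N within 1 mm, so the catch holds. I'll release and retreat upward.

Request:
jog_arm:
  plan: "0 0 0 0.05 0 0 255;0 0 0 0 0 0 200;0 0 0 0 0 0 120;0 0 0 0 0 0 60;0 0 0 0 0 0 0;0 0 0 0 0 0 0;0 0 0 0 0 0 0"

```text
time_s: 17.75
position: [0.5055, 0.2623, 0.2388]
tool_rot: [[-0.144, 0.99, -0.0], [0.99, 0.144, -0.0], [-0.0, -0.0, -1.0]]
ft_force: [-0.3, 0.2, 0.6]
grip_width: 0.0779
gripper_force: 0.0
```

Request:
jog_arm:
  plan: "0 0 0 0 0 -0.5 0;0 0 0 0 0 -1.5 0;0 0 0 0 0 -2.5 0;0 0 0 0 0 -2.5 0;0 0 0 0 0 -2.5 0;0 0 0 0 0 -1.5 0;0 0 0 0 0 0 0;0 0 0 0 0 0 0;0 0 0 0 0 0 0"

```text
time_s: 18.5
position: [0.5053, 0.2622, 0.3476]
tool_rot: [[-0.144, 0.99, -0.002], [0.99, 0.144, -0.001], [-0.0, -0.002, -1.0]]
ft_force: [0.5, -0.4, 0.4]
grip_width: 0.0855
gripper_force: 0.0
```

```bash
python3 c.py w7.png | egrep -v black
```

```text
18.55 [0.5052 0.2622 0.3474] [0.146  0.3257 0.0701] 0.08572052746213685
[[ 0.9895  0.1372  0.0453  0.494 ]
 [ 0.1445 -0.935  -0.3238  0.345 ]
 [-0.002   0.327  -0.945   0.4904]
 [ 0.      0.      0.      1.    ]]
red [277  63  24  16 347] med [0.5182 0.3584 0.2076] lo [0.5091 0.3525 0.205 ] hi [0.5271 0.3644 0.2095]
red [252 304  10  11  98] med [0.5251 0.1228 0.2217] lo [0.5208 0.1179 0.2139] hi [0.5293 0.1242 0.2241]
blue [ 219   35   77   80 2445] med [0.4612 0.3829 0.0144] lo [0.4364 0.3019 0.0127] hi [0.5346 0.4089 0.2135]
blue [264  81  31  34 695] med [0.5329 0.33   0.0144] lo [0.5073 0.3092 0.0127] hi [0.5478 0.3525 0.0166]
blue [ 243  169   30   41 1051] med [0.5054 0.268  0.2578] lo [0.4939 0.2547 0.2188] hi [0.5176 0.2724 0.2703]
yellow [ 240  103   34   32 1057] med [0.4964 0.3171 0.2245] lo [0.4833 0.3047 0.2224] hi [0.5097 0.329  0.2259]
```

View pics/w7.png

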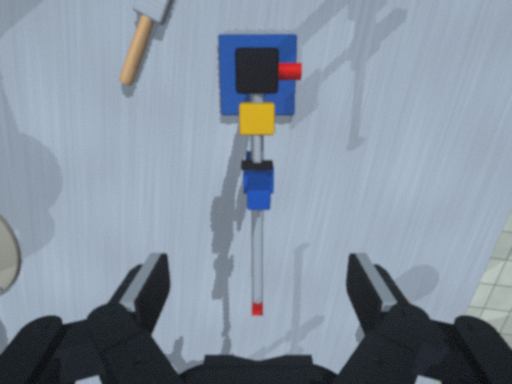

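The view shows the carrier at (258,185) against the black buffer at (257,165), with the gripper clear of it. Handing in.

```bash
python3 -c "
from rig import job;print(job.close_job())"
```

```text
the job is handed in; nothing more can be done
None
```

The job is handed in at about 18.6 s on the robot's clock: the blue carrier is on rail B between the catch and the buffer, released, with the gripper clear. I felt the catch hold before letting go, but could not see it in the last picture.

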